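Turn the parts turntable until the bell casting faces front

TASK

Push the turntable round by its rim, or by the short posts standing on its rim, with the fingers until the bell-shaped casting (the one with the widest foot of the four brass parts riding on it) stands at the front, squarely in line with the fixed arrow on the stand, and leave the turntable at rest. Do not touch, lift or tip the brass parts on it, and leave everything else on the bench where it is.

Things in the scene. Friction and masses are not known exactly. Their poses are not given: they have to be found in the camera images.
- stand: Fixed grey stand, a disc 220 mm across, 20 mm high; origin on the turntable's axis at bench level, z up. Its -x direction is the front: there a dark pedestal with a white arrow on top (149 to 205 mm from the axis, 50 mm wide, 39 mm high) points at the axis. Place and yaw vary; the front is within 30 degrees of world -x.
- turntable: Turntable 276 mm across, 15 mm thick, black top at z 40 mm; origin on the axis at its underside (z 25 mm). Six steel posts, 12 mm thick, tops at z 80 mm, stand on the rim 128 mm from the axis at 0, 60, .. 300 degrees from its x axis, which turns with it. Turns both ways over a full turn; 1 to 2 N at a post moves it and it stops at once when the push ends. The parts ride on it loose.
- bell: The part to bring to the front: brass bell-shaped casting, mouth down, with a wide scalloped foot 54 mm across, narrowing to a 21 mm neck, 48 mm high; origin at the centre of its underside (on the turntable's top). Loose, its centre about 58 to 74 mm from the axis, anywhere but at the front.
- vase: Brass cup on the turntable, flaring upwards to 36 mm at the top, 50 mm high; origin at the centre of its underside. Loose, about 58 to 74 mm from the axis; not to be touched.
- finial: Brass ball finial on a 32 mm foot, ball 31 mm across, 48 mm high, on the turntable; origin at the centre of its underside. Loose, about 58 to 74 mm from the axis; not to be touched.
- collar: Low stepped brass collar on the turntable, 38 mm across, 22 mm high; origin at the centre of its underside. Loose, about 58 to 74 mm from the axis; not to be touched.
- spare_vase: Brass cup like the one on the turntable, 36 mm across and 50 mm high, standing on the bench to the left of the turntable (about 210 mm from its axis); origin at the centre of its underside. To be left alone.
- brass_ring: Flat brass ring, 52 mm across, 12 mm high, lying on the bench to the right of the turntable (about 215 mm from its axis); origin at the centre of its underside. To be left alone.
- screwdriver: Screwdriver lying on the bench at the near right; origin under its middle. To be left alone.
- jar: Closed jar, 64 mm across, 85 mm high, on the bench at the near left; origin at the centre of its underside. To be left alone.
- tube_stock: Upright brass slug, 22 mm across, 70 mm high, on the bench at the right; origin at the centre of its underside. To be left alone.
- cup: Open steel cup, 72 mm across, 80 mm high, on the bench at the left; origin at the centre of its underside. To be left alone.
There are look-alikes about, which are no part of the job. What is shaped like the bell but green is not meant.

How it is judged:
On the way:
1. the fingers push the turntable (contact force between the fingers and turntable above 0.2 N).
At the end, for the whole second after the job is handed in: Bell's centre within 12 mm sideways of the line from the axis to the arrow, on the arrow's side, 45 mm or more from the axis; turntable at rest (under 0.05 rad/s); all four castings upright (0.2 rad) on it; nothing else moved by 20 mm (y of bell in the frame of stand between -0.012 and 0.012 m and x of bell in the frame of stand below -0.045 m and angular speed of turntable below 0.05 rad/s and linear speed of bell below 0.02 m/s and angle between each of bell, vase, finial, collar's own z axis and vertical below 0.2 rad and height (world z) of bell between 0.034 and 0.048 m and height (world z) of vase between 0.034 and 0.048 m and height (world z) of finial between 0.034 and 0.048 m and height (world z) of collar between 0.034 and 0.048 m and distance of each of spare_vase, brass_ring, screwdriver, jar, tube_stock, cup from where it was at the start of the episode below 0.02 m); the robot touches nothing.
It fails at once if a casting on the turntable is touched by the robot (contact force between any of the fingers, the arm and bell above 0.5 N or contact force between any of the fingers, the arm and vase above 0.5 N or contact force between any of the fingers, the arm and finial above 0.5 N or contact force between any of the fingers, the arm and collar above 0.5 N).
It fails at once if a casting on the turntable is lifted, falls off or is tipped (height (world z) of any of bell, vase, finial, collar above 0.055 m or height (world z) of any of bell, vase, finial, collar below 0.03 m or angle between any of bell, vase, finial, collar's own z axis and vertical above 0.5 rad).
It fails at once if something else on the bench is shifted by more than 20 mm (distance of any of spare_vase, brass_ring, screwdriver, jar, tube_stock, cup from where it was at the start of the episode above 0.02 m).
It also fails if it takes over 54 s, if anything falls off the work surface, if the arm or the gripper's body presses on something with over 40 N, if the wrist force passes 120 N, or if a joint passes its speed limit or range.

ROBOT

A 6-joint arm with a two-finger parallel gripper is mounted at the origin on the work surface. World frame = base frame: x ahead of the robot, y to its left, z up, the work surface at z = 0. Lengths are in m, angles in rad, forces in N, time in s.
With the tool pointing down it reaches from about 0.4 to 0.825 m from the base axis. Payload 7 kg.
Tool frame: the origin (TCP) lies midway between the tips of the shut fingers; the grasp point (between the pads) lies env.grasp_offset behind it (env.grasp_offset is the distance from the TCP to the grasp point, in m); z points along the fingers, x is the direction in which the jaws open and shut, and the axes are right-handed (so a half turn about z gives the same grasp; the last joint's range is limited). The gripper opens to 85 mm and grips with 20 to 120 N. Pads are 22 mm wide; open, the fingers measure 114 mm over their backs; the gripper's body (76 mm by 85 mm) begins 54 mm behind the grasp point. The pads swing forward as they close: fully open they stand 13 mm farther back than shut.
Start: joints at [1.463, 0.359, 0.012, 0, -1.224, -0.288], TCP at [0.26, 0.623, 0.231] pointing down, gripper open.
Joint ranges: [-3.07, 3.07], [-1.43, 2.12], [-1.02, 1.25], [-3.03, 1.67], [-3.05, -0], [-3.03, 3.03]. Speed limits (rad/s): [2.39, 2.39, 3.01, 3.14, 3.14, 3.14].

INTERFACE

Orientations are given as [roll, pitch, yaw] about the fixed x, y, z axes, in that order (R = Rz(yaw) Ry(pitch) Rx(roll)).
In Python, from plant import get_obs, optics, hand_in, env gives the robot as it stands. The module is installed in compiled form; this text tells all that it offers.
- The arm moves only by the tool move_arm, never from a script. Its argument "rows" is a list of rows, each an object with "grip": the finger opening in cm, from 0 to 8.54; "linear": the shift along the tool's x, y, z in cm, a list of three; "yaw": the turn about the tool's z in degrees. A call has 1 to 12 rows; each row is the pose to reach, as a shift and turn from the pose measured when the call began, along the tool's axes at that moment; what a row does not reach only later rows make up. A row lasts 1/12 s, in which the tool goes at most 41.7 mm and 7.16 degrees, less where a joint would pass 70% of its speed; a pose out of reach is approached as far as the arm can. A call with a gripper value outside its range is refused whole. The fingers move at their own pace and stop on an object; "newtons" is the grip in N (left out, the last holds). Time passes only in rows, so rows that repeat a pose let the fingers close. It gives the time, the measured TCP pose, the force and the opening at its end, in the units of the state.
- get_obs(): the state, without advancing time (a new reading comes with each control period).
- optics.snapshot(name): name is "scene" or "side" or "wrist"; returns a dict with "color" (420x560x3 uint8, blue, green, red), "intrinsics" (3x3 intrinsics, pixels), "k1" (the pictures are not rectified: a ray, as slopes to the right and down, at radius r is drawn at 1 + k1 r^2 times it, then the intrinsics apply), "camera_from_world" (4x4, takes a point from world to camera coordinates). Camera axes: x right, y up, looking along -z (the intrinsics and any distortion apply to the point x, -y, -z); pixel columns grow to the right and rows downward; lengths in m; the calibration is good to about 2 mm. A picture is of the moment at which its call begins. There is no depth.
- hand_in(): hands the job in, once; it reports no verdict.
The state is a dict: "time": time; "q": joint angles; "joint_vel": joint speeds; "joint_efforts": joint torques, N m; "tcp_pos": TCP position; "tool_rot": TCP orientation; "wrist_force": force on the tool from outside, world axes, zero at the start; "ft_torque": the same for the moment, N m; "opening": opening from 0.0 (shut) to 1.0 (fully open).
Only numpy, scipy, OpenCV 4.12 (cv2) and the standard library are available. Lean on these libraries where they do the work, as an engineer would, in place of code of your own. Each camera call takes 0.05 s, during which the arm holds its last target. There are 200 camera calls.

## Working session

There is one attempt and no reset: what is moved stays moved. The work goes in short steps, Python scripts to look and compute and a tool call to move; the robot and the scene stay as the last step left them, time stands still between calls to the robot, and variables do not carry over. Pictures are saved under pics/ and viewed, about 8 in all and at most 12, crops included, and the job is handed in when it is done.

Besides the shell and the picture viewer there is one more tool, called as name(argument=value, ...) on one line, values as JSON. move_arm: Moves the arm, as the interface text tells. Its arguments: {"type":"object","properties":{"rows":{"type":"array","items":{"type":"object","properties":{"grip":{"type":"number"},"linear":{"type":"array","items":{"type":"number"}},"yaw":{"type":"number"}}}},"newtons":{"type":"number"}},"required":["rows"]}

```bash
mkdir -p pics; cat > h.py <<'E'
import numpy as np, cv2
from plant import get_obs, optics, hand_in, env
def snap(n):
    s=optics.snapshot(n); return s
def proj(s,P):
    P=np.atleast_2d(P); T=s["camera_from_world"]; c=P@T[:3,:3].T+T[:3,3]
    a=np.c_[c[:,0]/-c[:,2], -c[:,1]/-c[:,2]]; r2=(a**2).sum(1,keepdims=True); a=a*(1+s["k1"]*r2)
    K=np.array(s["intrinsics"]); return np.c_[a[:,0]*K[0,0]+K[0,2], a[:,1]*K[1,1]+K[1,2]]
def ray(s,uv,z):
    uv=np.atleast_2d(np.float64(uv)); K=np.array(s["intrinsics"])
    d=np.c_[(uv[:,0]-K[0,2])/K[0,0],(uv[:,1]-K[1,2])/K[1,1]]; a=d.copy()
    for _ in range(20): a=d/(1+s["k1"]*(a**2).sum(1,keepdims=True))
    T=s["camera_from_world"]; R=T[:3,:3]; o=-R.T@T[:3,3]
    w=np.c_[a[:,0],-a[:,1],-np.ones(len(a))]@R
    t=(z-o[2])/w[:,2]; return o+w*t[:,None]
E
python3 - <<'E'
from h import *
for n in ("scene","side"):
    s=snap(n); cv2.imwrite(f"pics/{n}0.png",s["color"]); T=s["camera_from_world"]; print(n,-T[:3,:3].T@T[:3,3],s["intrinsics"],s["k1"], ray(s,[280,210],0))
o=get_obs(); print({k:np.round(v,3) for k,v in o.items()}, env.grasp_offset)
E
```

```text
scene [ 1.25333584 -0.29003524  0.65715399] [[381.40795134   0.         279.76431377]
 [  0.         381.40795134 207.14512632]
 [  0.           0.           1.        ]] -0.0785707812624703 [[0.45113538 0.01981915 0.        ]]
side [-0.36165194  0.80929899  1.35341575] [[543.06903644   0.         283.4207945 ]
 [  0.         543.06903644 207.96930792]
 [  0.           0.           1.        ]] 0.044269522421764004 [[ 0.56117491 -0.02419984  0.        ]]
{'time': np.float64(0.1), 'q': array([ 1.463,  0.359,  0.011, -0.   , -1.224, -0.288]), 'joint_vel': array([-0.001, -0.001,  0.001,  0.   , -0.001, -0.   ]), 'joint_efforts': array([-2.0000e-03, -5.8476e+01,  2.9411e+01,  6.9550e+00, -3.0000e-03,
        0.0000e+00]), 'tcp_pos': array([0.26 , 0.622, 0.23 ]), 'tool_rot': array([-3.141e+00, -1.000e-03, -1.967e+00]), 'wrist_force': array([-0.198,  0.098, -0.739]), 'ft_torque': array([ 0.047, -0.032, -0.011]), 'opening': np.float64(1.005)} 0.0187
```

View pics/scene0.png

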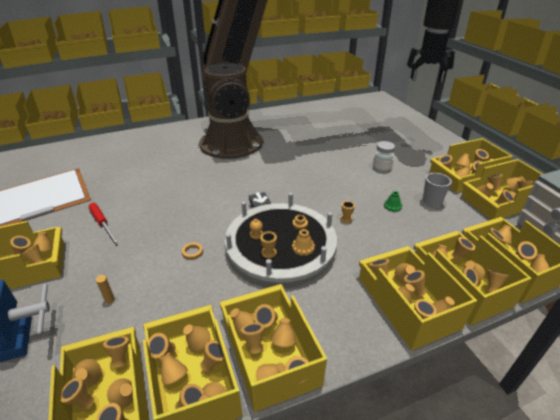

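View pics/side0.png

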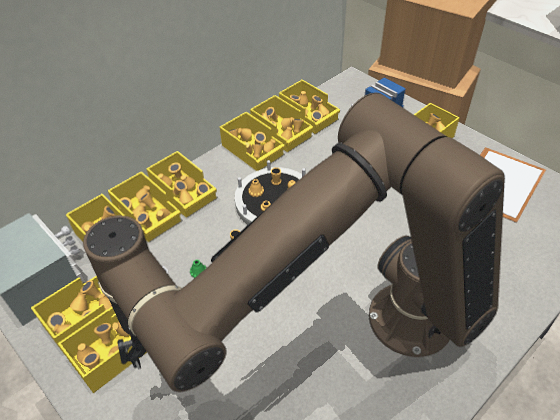

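The scene view shows the turntable at about (281,241), the pedestal arrow at (260,199) and the bell at (303,241). The vase is at (268,244), the finial at (256,228) and the collar at (300,222). In the side view the arm blocks part of the turntable. I'll zoom in on the scene picture next.

```bash
python3 - <<'E'
from h import *
im=cv2.imread("pics/scene0.png")[180:290,210:350]
cv2.imwrite("pics/crop0.png",cv2.resize(im,None,fx=5.5,fy=5.4,interpolation=cv2.INTER_CUBIC))
E
```

```text
(no output)
```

View pics/crop0.png

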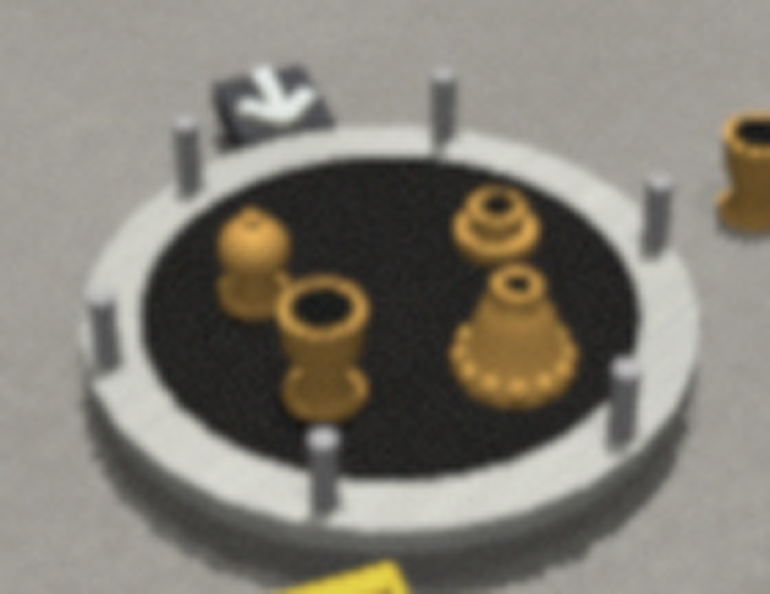

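The crop shows these post tops in crop pixels: (443,75), (185,125), (103,302), (323,435), (625,366) and (658,182). The bell's neck top is at (517,285) and its foot spans x 450 to 578. The arrow runs from (262,70) to (282,118).

```bash
cat >> h.py <<'E'
from scipy.optimize import least_squares
E
python3 - <<'E'
from h import *
s=snap("scene")
f=lambda p:np.array(p)/[5.5,5.4]+[210,180]
P=ray(s,f([(443,75),(185,125),(103,302),(323,435),(625,366),(658,182)]),.08)[:,:2]
r=least_squares(lambda q:(np.array([[q[0]+.128*np.cos(q[2]+a),q[1]+.128*np.sin(q[2]+a)] for a in np.unwrap(np.arctan2(*(P-P.mean(0)).T[::-1])).round(9)*0+np.arange(6)*np.pi/3*1.0])-P).ravel(),[*P.mean(0),np.arctan2(*(P[0]-P.mean(0))[::-1])])
print("posts\n",P.round(3),r.x,r.fun.round(4), np.hypot(*(P-P.mean(0)).T))
C=r.x[:2]
# white rim/black disc ellipse at z .04
im=s["color"].astype(int); blk=((im.max(2)<70)*255).astype(np.uint8); blk[:205]=0;blk[290:]=0;blk[:,:225]=0;blk[:,345:]=0
cs,_=cv2.findContours(blk,cv2.RETR_EXTERNAL,cv2.CHAIN_APPROX_NONE); c=max(cs,key=cv2.contourArea)
h=cv2.convexHull(c)[:,0].astype(float); W=ray(s,h,.04)[:,:2]
q=least_squares(lambda q:np.hypot(*(W-q[:2]).T)-q[2],[*C,.11],loss='soft_l1',f_scale=.002); print("disc",q.x,np.abs(q.fun).max())
rel=lambda n,p,z:print(n,(w:=ray(s,f(p),z)[0,:2]).round(4),"r",np.hypot(*(w-C)).round(4),"ang",np.degrees(np.arctan2(*(w-C)[::-1])).round(1))
rel("belltop",[(517,285)],.088); rel("bellfoot",[(514,362)],.045)
rel("vasetop",[(323,308)],.09); rel("finball",[(254,240)],.073);rel("collar",[(497,203)],.062)
rel("arrowtip",[(282,118)],.039);rel("arrowtail",[(262,70)],.039)
for p in [(215,82),(300,68),(332,125),(232,143)]: rel("ped",[p],.039)
for n,p,z in [("spare",(348,204),.05),("ring",(192,251),.006),("green",(394,192),.05),("jar",(385,148),.085),("cup",(437,180),.08),("tube",(102,278),.07)]:print(n,ray(s,p,z)[0].round(3))
E
```

```text
posts
 [[ 0.494  0.033]
 [ 0.488 -0.094]
 [ 0.597 -0.163]
 [ 0.705 -0.104]
 [ 0.712  0.022]
 [ 0.607  0.091]] [ 0.60056451 -0.03579445  2.57316467] [-0.0009 -0.0002 -0.0013 -0.0007 -0.0026 -0.0009  0.0033 -0.0006  0.0023
  0.0009 -0.0008  0.0015] [0.12736538 0.1265501  0.1270214  0.12489887 0.12551666 0.12658208]
disc [ 0.59740817 -0.03551068  0.10796894] 0.0020740974004457846
belltop [ 0.6581 -0.0016] r 0.067 ang 30.7
bellfoot [ 0.6595 -0.0018] r 0.068 ang 30.0
vasetop [ 0.6449 -0.0822] r 0.0642 ang -46.3
finball [ 0.5728 -0.0886] r 0.0597 ang -117.7
collar [0.5745 0.0268] r 0.0678 ang 112.6
arrowtip [ 0.4457 -0.0332] r 0.1549 ang 179.0
arrowtail [ 0.4015 -0.029 ] r 0.1992 ang 178.0
ped [ 0.4032 -0.0549] r 0.1983 ang -174.5
ped [ 0.4069 -0.0101] r 0.1954 ang 172.4
ped [ 0.4604 -0.012 ] r 0.1422 ang 170.4
ped [ 0.4569 -0.063 ] r 0.1462 ang -169.3
spare [0.554 0.176 0.05 ]
ring [ 0.535 -0.246  0.006]
green [0.551 0.325 0.05 ]
jar [0.374 0.407 0.085]
cup [0.58  0.445 0.08 ]
tube [ 0.62  -0.444  0.07 ]
```

move_arm(rows=[{"grip": 0, "linear": [54.5, -68.4, 0], "yaw": 120}, {"grip": 0, "linear": [54.5, -68.4, 0], "yaw": 120}, {"grip": 0, "linear": [54.5, -68.4, 0], "yaw": 120}, {"grip": 0, "linear": [54.5, -68.4, 0], "yaw": 120}, {"grip": 0, "linear": [54.5, -68.4, 0], "yaw": 120}, {"grip": 0, "linear": [54.5, -68.4, 0], "yaw": 120}, {"grip": 0, "linear": [54.5, -68.4, 0], "yaw": 120}, {"grip": 0, "linear": [54.5, -68.4, 0], "yaw": 120}, {"grip": 0, "linear": [54.5, -68.4, 0], "yaw": 120}, {"grip": 0, "linear": [54.5, -68.4, 0], "yaw": 120}, {"grip": 0, "linear": [54.5, -68.4, 0], "yaw": 120}, {"grip": 0, "linear": [54.5, -68.4, 0], "yaw": 120}], newtons=40)

```text
time: 1.15
tcp_pos: [0.5012, 0.1825, 0.2315]
tool_rot: [-3.141, 0.0, 2.811]
wrist_force: [2.4, 1.6, -0.4]
opening: 0.001
```

move_arm(rows=[{"grip": 0, "linear": [-27.7, -25.1, 0], "yaw": 34}, {"grip": 0, "linear": [-27.7, -25.1, 0], "yaw": 34}, {"grip": 0, "linear": [-27.7, -25.1, 0], "yaw": 34}, {"grip": 0, "linear": [-27.7, -25.1, 0], "yaw": 34}, {"grip": 0, "linear": [-27.7, -25.1, 0], "yaw": 34}, {"grip": 0, "linear": [-27.7, -25.1, 0], "yaw": 34}, {"grip": 0, "linear": [-27.7, -25.1, 0], "yaw": 34}, {"grip": 0, "linear": [-27.7, -25.1, 0], "yaw": 34}, {"grip": 0, "linear": [-27.7, -25.1, 0], "yaw": 34}, {"grip": 0, "linear": [-27.7, -25.1, 0], "yaw": 34}, {"grip": 0, "linear": [-27.7, -25.1, 0], "yaw": 34}, {"grip": 0, "linear": [-27.7, -25.1, 0], "yaw": 34}])

```text
time: 2.15
tcp_pos: [0.6812, -0.1453, 0.2309]
tool_rot: [-3.14, -0.0, 2.216]
wrist_force: [-0.4, 0.0, 0.2]
opening: -0.001
```

move_arm(rows=[{"grip": 0, "linear": [0, 0, 3], "yaw": 0}, {"grip": 0, "linear": [0, 0, 6], "yaw": 0}, {"grip": 0, "linear": [0, 0, 9], "yaw": 0}, {"grip": 0, "linear": [0, 0, 12], "yaw": 0}, {"grip": 0, "linear": [0, 0, 14], "yaw": 0}, {"grip": 0, "linear": [0, 0, 15.5], "yaw": 0}, {"grip": 0, "linear": [0, 0, 16.5], "yaw": 0}, {"grip": 0, "linear": [0, 0, 17], "yaw": 0}, {"grip": 0, "linear": [0, 0, 17], "yaw": 0}])

```text
time: 2.9
tcp_pos: [0.6806, -0.1444, 0.0604]
tool_rot: [-3.14, -0.001, 2.217]
wrist_force: [0.3, -1.0, 0.6]
opening: -0.001
```

```bash
python3 - <<'E'
from h import *
s=snap("scene"); im=s["color"][170:290,200:360]
cv2.imwrite("pics/crop1.png",cv2.resize(im,None,fx=5,fy=5,interpolation=cv2.INTER_CUBIC)); o=get_obs(); print(o["tcp_pos"],o["wrist_force"],o["q"].round(2))
R=13.7
for n,a in (("12x4",4),("12x4.5",4.5)):
  for i in range(1,13):
    t=np.radians(a*i); print(n,i,round(R*(1-np.cos(t)),2),round(R*np.sin(t),2),-a*i)
E
```

```text
[ 0.6812213  -0.14468326  0.06141708] [0.22239597 0.67166899 1.03300773] [ 0.07  0.53 -0.13  0.   -0.91 -0.99]
12x4 1 0.03 0.96 -4
12x4 2 0.13 1.91 -8
12x4 3 0.3 2.85 -12
12x4 4 0.53 3.78 -16
12x4 5 0.83 4.69 -20
12x4 6 1.18 5.57 -24
12x4 7 1.6 6.43 -28
12x4 8 2.08 7.26 -32
12x4 9 2.62 8.05 -36
12x4 10 3.21 8.81 -40
12x4 11 3.85 9.52 -44
12x4 12 4.53 10.18 -48
12x4.5 1 0.04 1.07 -4.5
12x4.5 2 0.17 2.14 -9.0
12x4.5 3 0.38 3.2 -13.5
12x4.5 4 0.67 4.23 -18.0
12x4.5 5 1.04 5.24 -22.5
12x4.5 6 1.49 6.22 -27.0
12x4.5 7 2.02 7.16 -31.5
12x4.5 8 2.62 8.05 -36.0
12x4.5 9 3.28 8.9 -40.5
12x4.5 10 4.01 9.69 -45.0
12x4.5 11 4.8 10.42 -49.5
12x4.5 12 5.65 11.08 -54.0
```

View pics/crop1.png

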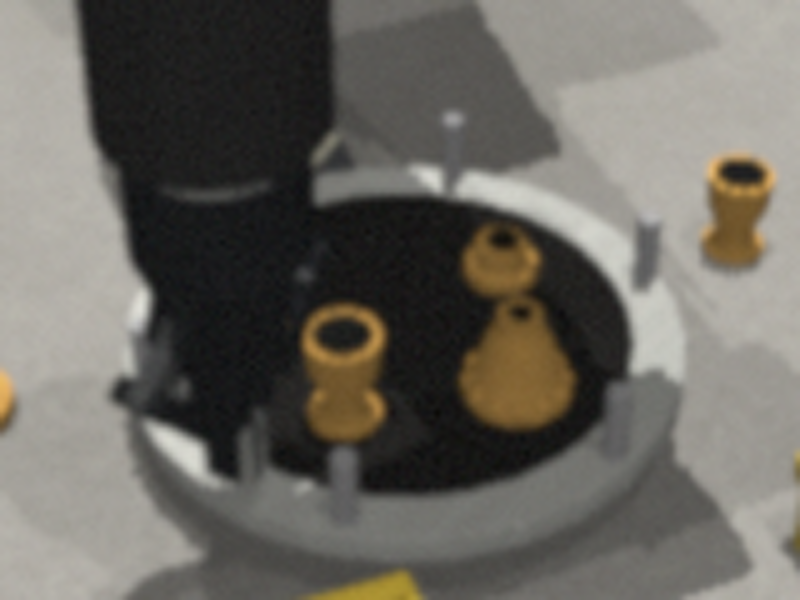

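```bash
python3 - <<'E'
from h import *
s=snap("scene"); 
for p in [(.681,-.1447,.061),(.681,-.1447,.1),(0.597,-.163,.08),(.597,-.163,.04),(.7061,-.105,.08)]: print(p,((proj(s,p)[0]-[200,170])*5).round())
im=s["color"][185:290,200:300]; im=cv2.convertScaleAbs(im,alpha=2.2,beta=10)
cv2.imwrite("pics/crop2.png",cv2.resize(im,None,fx=5.7,fy=5.7,interpolation=cv2.INTER_CUBIC))
E
```

```text
(0.681, -0.1447, 0.061) [238. 471.]
(0.681, -0.1447, 0.1) [233. 406.]
(0.597, -0.163, 0.08) [143. 329.]
(0.597, -0.163, 0.04) [150. 393.]
(0.7061, -0.105, 0.08) [342. 455.]
```

View pics/crop2.png

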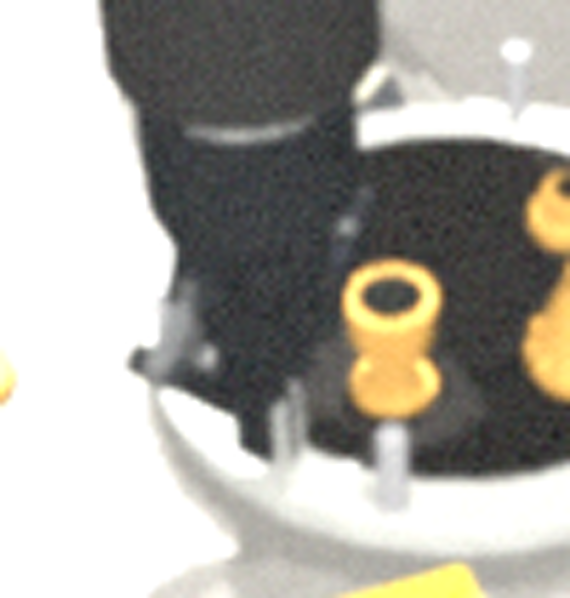

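The brightened crop shows the shut fingertips just short of the post, with the post top at (390,430). Dark knuckle parts stick out at (140,360) and (350,225). I need their height to check that they clear the castings.

```bash
python3 - <<'E'
from h import *
s=snap("scene"); x=np.array([np.cos(2.217),np.sin(2.217)])
for px in [(140,360),(155,365),(350,225),(365,190),(340,265)]:
  uv=np.array(px)/5.7+[200,185]
  for y0 in (-.011,0,.011):
    y=np.array([x[1],-x[0]])*y0
    r=least_squares(lambda q:proj(s,[*(np.array([.681,-.1447])+y+q[0]*x),q[1]])[0]-uv,[0,.1]); print(px,y0,r.x.round(3))
E
```

```text
(140, 360) -0.011 [-0.054  0.146]
(140, 360) 0 [-0.066  0.161]
(140, 360) 0.011 [-0.078  0.176]
(155, 365) -0.011 [-0.047  0.138]
(155, 365) 0 [-0.059  0.153]
(155, 365) 0.011 [-0.071  0.168]
(350, 225) -0.011 [0.073 0.117]
(350, 225) 0 [0.058 0.132]
(350, 225) 0.011 [0.042 0.148]
(365, 190) -0.011 [0.084 0.127]
(365, 190) 0 [0.068 0.142]
(365, 190) 0.011 [0.053 0.157]
(340, 265) -0.011 [0.065 0.102]
(340, 265) 0 [0.05  0.118]
(340, 265) 0.011 [0.035 0.134]
```

move_arm(rows=[{"grip": 0, "linear": [0.03, 0.96, -0.4], "yaw": -4}, {"grip": 0, "linear": [0.13, 1.91, -0.4], "yaw": -8}, {"grip": 0, "linear": [0.3, 2.85, -0.4], "yaw": -12}, {"grip": 0, "linear": [0.53, 3.78, -0.4], "yaw": -16}, {"grip": 0, "linear": [0.83, 4.69, -0.4], "yaw": -20}, {"grip": 0, "linear": [1.18, 5.57, -0.4], "yaw": -24}, {"grip": 0, "linear": [1.6, 6.43, -0.4], "yaw": -28}, {"grip": 0, "linear": [2.08, 7.26, -0.4], "yaw": -32}, {"grip": 0, "linear": [2.62, 8.05, -0.4], "yaw": -36}, {"grip": 0, "linear": [3.21, 8.81, -0.4], "yaw": -40}, {"grip": 0, "linear": [3.85, 9.52, -0.4], "yaw": -44}, {"grip": 0, "linear": [4.53, 10.18, -0.4], "yaw": -48}])

```text
time: 4.05
tcp_pos: [0.7369, -0.0474, 0.0681]
tool_rot: [-3.141, 0.003, 3.058]
wrist_force: [0.4, -0.9, 0.4]
opening: -0.003
```

```bash
python3 - <<'E'
from h import *
s=snap("scene"); im=s["color"][170:290,200:360]
cv2.imwrite("pics/crop3.png",cv2.resize(im,None,fx=5,fy=5,interpolation=cv2.INTER_CUBIC)); o=get_obs(); p=o["tcp_pos"][:2]-[.599,-.0357]; print(o["tcp_pos"],o["wrist_force"],np.hypot(*p),np.degrees(np.arctan2(p[1],p[0])),np.degrees(o["tool_rot"]))
E
```

```text
[ 0.73713073 -0.04567218  0.06800666] [0.06076041 1.04311837 0.30992622] 0.13849022487721319 -4.129234753525014 [-179.99692105    0.2061656   175.54480467]
```

View pics/crop3.png

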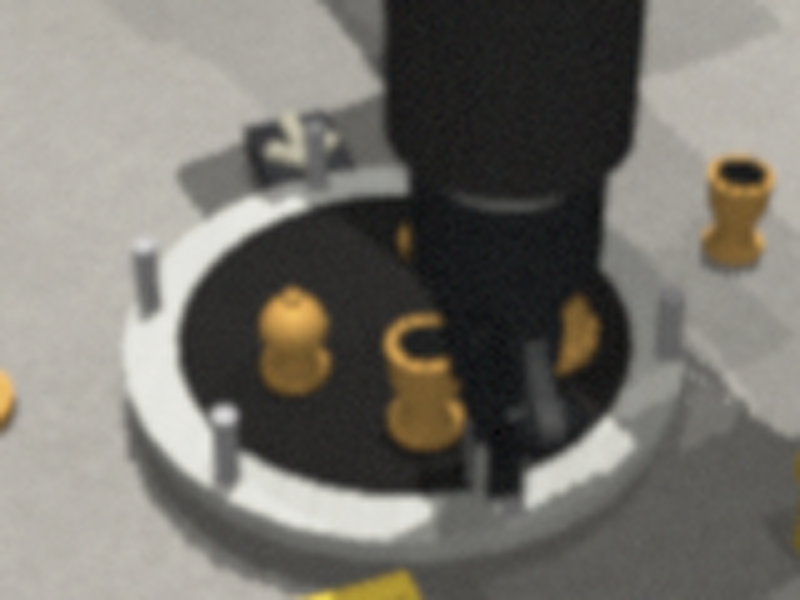

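The crop shows the table turned and every casting upright. The post sits against the finger at (480,470), and the pedestal is visible at (300,145). I'll keep pushing.

move_arm(rows=[{"grip": 0, "linear": [0.05, 0.96, 0.2], "yaw": -4}, {"grip": 0, "linear": [0.17, 1.91, 0.3], "yaw": -8}, {"grip": 0, "linear": [0.35, 2.85, 0.3], "yaw": -12}, {"grip": 0, "linear": [0.6, 3.78, 0.3], "yaw": -16}, {"grip": 0, "linear": [0.9, 4.69, 0.3], "yaw": -20}, {"grip": 0, "linear": [1.27, 5.57, 0.3], "yaw": -24}, {"grip": 0, "linear": [1.7, 6.43, 0.3], "yaw": -28}, {"grip": 0, "linear": [2.2, 7.26, 0.3], "yaw": -32}, {"grip": 0, "linear": [2.75, 8.05, 0.3], "yaw": -36}, {"grip": 0, "linear": [3.35, 8.81, 0.3], "yaw": -40}, {"grip": 0, "linear": [4.0, 9.52, 0.3], "yaw": -44}, {"grip": 0, "linear": [4.68, 10.18, 0.3], "yaw": -48}])

```text
time: 5.1
tcp_pos: [0.6999, 0.0604, 0.0664]
tool_rot: [-3.137, 0.006, -2.38]
wrist_force: [2.6, 1.9, -1.4]
opening: -0.0
```

```bash
python3 - <<'E'
from h import *
o=get_obs(); p=o["tcp_pos"][:2]-[.599,-.0357]; print(o["tcp_pos"],o["wrist_force"],np.hypot(*p),np.degrees(np.arctan2(p[1],p[0])),np.degrees(o["tool_rot"]),o["q"].round(2))
E
```

```text
[0.69993792 0.06035415 0.06641494] [ 2.59421155  1.88626215 -1.43788792] 0.1393372261891624 43.57983162551665 [-179.73457793    0.36281602 -136.34220679] [ 0.36  0.53 -0.12  0.   -0.92  0.4 ]
```

move_arm(rows=[{"grip": 0, "linear": [0.08, 0.96, 0.2], "yaw": -4}, {"grip": 0, "linear": [0.22, 1.91, 0.3], "yaw": -8}, {"grip": 0, "linear": [0.4, 2.85, 0.3], "yaw": -12}, {"grip": 0, "linear": [0.65, 3.78, 0.3], "yaw": -16}, {"grip": 0, "linear": [0.97, 4.69, 0.3], "yaw": -20}, {"grip": 0, "linear": [1.35, 5.57, 0.3], "yaw": -24}, {"grip": 0, "linear": [1.8, 6.43, 0.3], "yaw": -28}, {"grip": 0, "linear": [2.3, 7.26, 0.3], "yaw": -32}, {"grip": 0, "linear": [2.85, 8.05, 0.3], "yaw": -36}, {"grip": 0, "linear": [3.45, 8.81, 0.3], "yaw": -40}, {"grip": 0, "linear": [4.1, 9.52, 0.3], "yaw": -44}, {"grip": 0, "linear": [4.78, 10.18, 0.3], "yaw": -48}])

```text
time: 6.1
tcp_pos: [0.5976, 0.1044, 0.065]
tool_rot: [-3.126, 0.006, -1.539]
wrist_force: [1.1, 12.8, 2.4]
opening: -0.001
```

```bash
python3 - <<'E'
from h import *
o=get_obs(); p=o["tcp_pos"][:2]-[.599,-.0357]; print(o["tcp_pos"],o["wrist_force"],np.hypot(*p),np.degrees(np.arctan2(p[1],p[0])),np.degrees(o["tool_rot"]),o["q"].round(2))
s=snap("scene"); im=s["color"][170:290,200:360]
cv2.imwrite("pics/crop4.png",cv2.resize(im,None,fx=5,fy=5,interpolation=cv2.INTER_CUBIC))
E
```

```text
[0.5976203  0.10438469 0.06500617] [ 1.07865515 12.77643932  2.4081321 ] 0.14009148313192227 90.5642914072793 [-179.13093513    0.33386687  -88.19787576] [ 0.5   0.39 -0.36  0.   -0.8   1.11]
```

View pics/crop4.png

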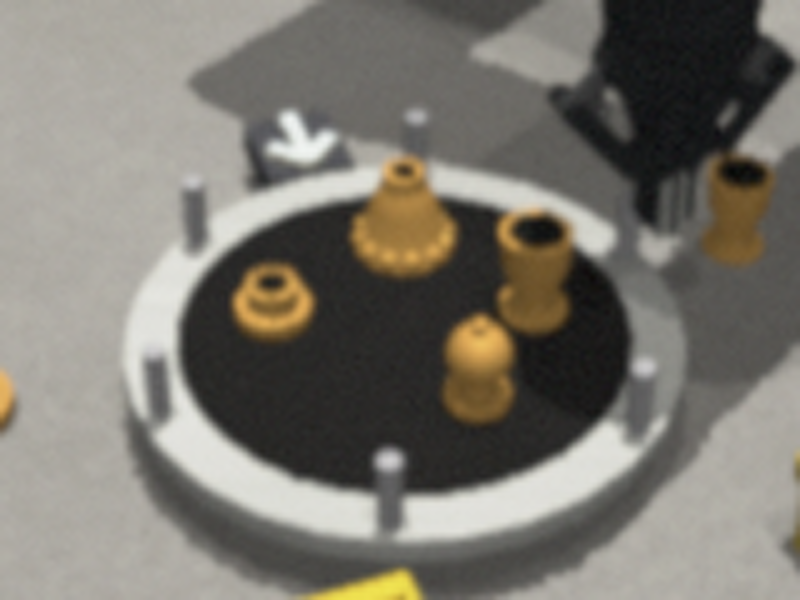

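The crop shows the bell's neck top at (403,172) and its foot centre at (404,238), still short of the arrow at (300,140). The post at (628,200) is now beside the inner face of the finger, which explains the 12.8 N. Next I'll measure the table angle and how the post sits against the finger.

```bash
python3 - <<'E'
from h import *
s=snap("scene"); C=np.array([.599,-.0357])
for n,p,z in [("neck",(403,172),.088),("foot",(404,238),.045)]+[("post",p,.08) for p in [(415,118),(193,183),(153,352),(388,458),(643,367),(626,193)]]:
  w=ray(s,np.array(p)/5+[200,170],z)[0,:2]-C; print(n,w+C,np.hypot(*w).round(4),np.degrees(np.arctan2(w[1],w[0])).round(1))
o=get_obs();print(o["tcp_pos"],o["wrist_force"],proj(s,o["tcp_pos"])*5-[1000,850])
E
```

```text
neck [ 0.53755104 -0.01192602] 0.0659 158.8
foot [ 0.5368806  -0.01112129] 0.0668 158.4
post [0.48512723 0.01525226] 0.1248 155.9
post [ 0.4977302  -0.11021463] 0.1257 -143.7
post [ 0.61385763 -0.16282404] 0.128 -83.3
post [ 0.71483906 -0.08765458] 0.127 -24.2
post [0.7030365  0.03900417] 0.1281 35.7
post [0.58448198 0.08976037] 0.1263 96.6
[0.59547522 0.10281021 0.0645451 ] [ 0.72326996  2.70242169 -0.83389011] [[656.83670137 224.04366399]]
```

The table has turned about 128.5°, and the bell is at 158.6° with the front near 178.5°. The finger has slipped towards the outside of the post. I'll back off, move in 1 cm and push again.

move_arm(rows=[{"grip": 0, "linear": [-0.2, -0.7, 0.2], "yaw": 0}, {"grip": 0, "linear": [-0.2, -1.4, 0.3], "yaw": 3}, {"grip": 0, "linear": [0.0, -2.0, 0.3], "yaw": 6}, {"grip": 0, "linear": [0.5, -2.1, 0.3], "yaw": 9}, {"grip": 0, "linear": [1.0, -2.1, 0.3], "yaw": 9}, {"grip": 0, "linear": [1.0, -2.1, 0.3], "yaw": 9}])

```text
time: 6.7
tcp_pos: [0.6173, 0.0925, 0.0619]
tool_rot: [-3.131, 0.005, -1.697]
wrist_force: [0.3, 1.0, 1.1]
opening: -0.002
```

```bash
python3 - <<'E'
from h import *
s=snap("scene"); o=get_obs(); p=o["tcp_pos"][:2]-[.599,-.0357]; print(o["tcp_pos"],o["wrist_force"],np.hypot(*p),np.degrees(np.arctan2(p[1],p[0])),np.degrees(o["tool_rot"]))
E
```

```text
[0.61713261 0.09280778 0.06188962] [-0.51471751  0.2769991  -0.2637067 ] 0.12978074653965105 81.96851597825064 [-179.36626743    0.31300953  -97.22477766]
```

move_arm(rows=[{"grip": 0, "linear": [0.05, 0.91, 0], "yaw": -4}, {"grip": 0, "linear": [0.18, 1.81, 0], "yaw": -8}, {"grip": 0, "linear": [0.35, 2.7, 0], "yaw": -12}, {"grip": 0, "linear": [0.6, 3.58, 0], "yaw": -16}, {"grip": 0, "linear": [0.88, 4.45, 0], "yaw": -20}, {"grip": 0, "linear": [1.13, 5.08, 0], "yaw": -23}, {"grip": 0, "linear": [1.32, 5.49, 0], "yaw": -25}, {"grip": 0, "linear": [1.42, 5.7, 0], "yaw": -26}, {"grip": 0, "linear": [1.42, 5.7, 0], "yaw": -26}])

```text
time: 7.5
tcp_pos: [0.5586, 0.0859, 0.0616]
tool_rot: [-3.129, 0.0, -1.242]
wrist_force: [-0.2, -0.1, -0.4]
opening: 0.002
```

```bash
python3 - <<'E'
from h import *
s=snap("scene"); o=get_obs(); p=o["tcp_pos"][:2]-[.599,-.0357]; print(o["tcp_pos"],o["wrist_force"],np.hypot(*p),np.degrees(np.arctan2(p[1],p[0])),np.degrees(o["tool_rot"]))
im=s["color"][170:290,200:360]
cv2.imwrite("pics/crop5.png",cv2.resize(im,None,fx=5,fy=5,interpolation=cv2.INTER_CUBIC))
E
```

```text
[0.55881853 0.08587914 0.06142729] [-0.46184934  0.20405121 -0.15733969] 0.12804701529344986 108.28853618384407 [-1.79283772e+02  1.59794432e-03 -7.12421755e+01]
```

View pics/crop5.png

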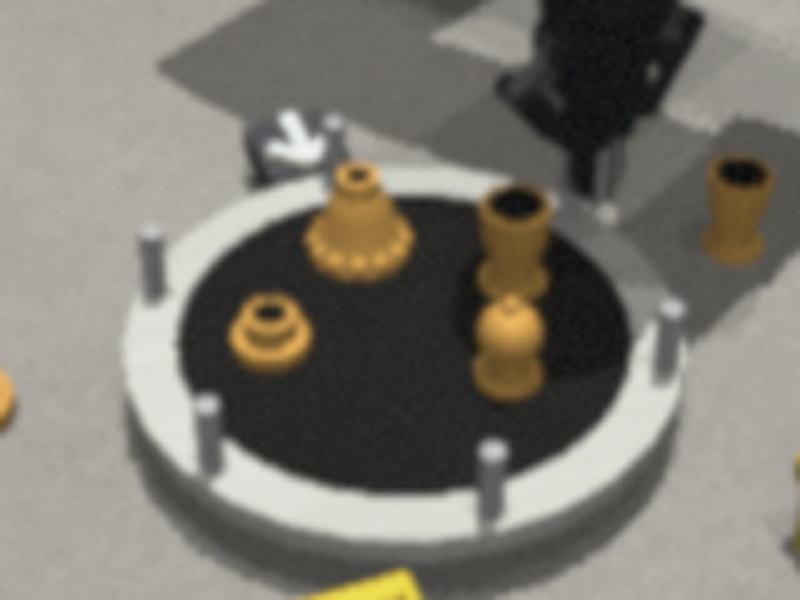

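The crop shows the bell's neck at (357,176) and its foot centre at (360,240). The pedestal corners are near (247,127), (325,115) and (352,155), and the arrow runs from (290,113) to (310,162). I'll measure the remaining offset.

```bash
python3 - <<'E'
from h import *
s=snap("scene"); C=np.array([.599,-.0357]); ff=lambda p:np.array(p)/5+[200,170]
for n,p,z in [("neck",(357,176),.088),("foot",(360,240),.045),("atip",(310,163),.039),("atail",(290,113),.039)]+[("post",p,.08) for p in [(335,123),(151,231),(208,404),(492,449),(671,309)]]:
  w=ray(s,ff(p),z)[0,:2]-C; print(n,w+C,np.hypot(*w).round(4),np.degrees(np.arctan2(w[1],w[0])).round(1))
# white arrow pixels
im=s["color"][185:210,240:275].astype(int); m=(im.min(2)>150)
v,u=np.nonzero(m); w=ray(s,np.c_[u+240,v+185],.039)[:,:2]; print(len(w),w.mean(0)); k=np.hypot(*(w-w.mean(0)).T)<.06; w=w[k]-C; print("mean ang",np.degrees(np.arctan2(w[:,1].mean(),w[:,0].mean())),w.min(0)+C,w.max(0)+C)
for a in (170,175,178.5,180,185): print(a,(proj(s,[[C[0]+r*np.cos(np.radians(a)),C[1]+r*np.sin(np.radians(a)),.039] for r in(.149,.205)])*5-[1000,850]).round())
E
```

```text
neck [ 0.5323441  -0.03457074] 0.0667 179.0
foot [ 0.53021616 -0.03282068] 0.0688 177.6
atip [ 0.4497286  -0.03247658] 0.1493 178.8
atail [ 0.40016531 -0.02742464] 0.199 177.6
post [ 0.47412217 -0.02568698] 0.1253 175.4
post [ 0.5279593  -0.14035044] 0.1265 -124.2
post [ 0.65547966 -0.14933674] 0.1269 -63.6
post [ 0.72588301 -0.04446045] 0.1272 -3.9
post [0.67213088 0.0692483 ] 0.1279 55.1
296 [ 0.43194487 -0.05450069]
mean ang -173.45818267202966 [ 0.37486353 -0.09693966] [0.47909206 0.00480518]
170 [[350. 157.]
 [334. 100.]]
175 [[327. 160.]
 [303. 105.]]
178.5 [[311. 163.]
 [282. 108.]]
180 [[305. 165.]
 [273. 110.]]
185 [[282. 170.]
 [243. 118.]]
```

The bell is at about 178.3° and the arrow at about 178.2°, so they line up. I'll back off and lift clear.

move_arm(rows=[{"grip": 0, "linear": [0, -0.5, 0], "yaw": 0}, {"grip": 0, "linear": [-0.2, -1.2, 0], "yaw": 0}, {"grip": 0, "linear": [-0.4, -1.5, -0.5], "yaw": 0}, {"grip": 0, "linear": [-0.5, -1.5, -3], "yaw": 0}, {"grip": 0, "linear": [-0.5, -1.5, -6], "yaw": 0}, {"grip": 0, "linear": [-0.5, -1.5, -9], "yaw": 0}, {"grip": 0, "linear": [-3, -1.5, -12], "yaw": 0}, {"grip": 0, "linear": [-6, -1.5, -14], "yaw": 0}, {"grip": 0, "linear": [-9, -1.5, -15], "yaw": 0}, {"grip": 0, "linear": [-12, -1.5, -15], "yaw": 0}, {"grip": 0, "linear": [-12, -1.5, -15], "yaw": 0}, {"grip": 0, "linear": [-12, -1.5, -15], "yaw": 0}])

```text
time: 8.6
tcp_pos: [0.5327, 0.2055, 0.2121]
tool_rot: [-3.129, 0.0, -1.241]
wrist_force: [-0.2, 0.1, 0.1]
opening: -0.002
```

```bash
python3 - <<'E'
from h import *
s=snap("scene"); o=get_obs(); print(o["tcp_pos"],o["wrist_force"])
im=s["color"][170:290,200:360]
cv2.imwrite("pics/crop6.png",cv2.resize(im,None,fx=5,fy=5,interpolation=cv2.INTER_CUBIC))
d=cv2.absdiff(s["color"],cv2.imread("pics/scene0.png")).max(2)
for n,p in [("spare",(348,212)),("ring",(192,251)),("jar",(385,157)),("cup",(437,190)),("tube",(105,290)),("screw",(103,222))]: print(n,d[p[1]-15:p[1]+15,p[0]-12:p[0]+12].mean().round(1))
E
```

```text
[0.53281561 0.20448427 0.21167752] [-0.03601034 -0.68317304  0.21949754]
spare 40.2
ring 7.3
jar 10.6
cup 5.0
tube 6.5
screw 7.2
```

View pics/crop6.png

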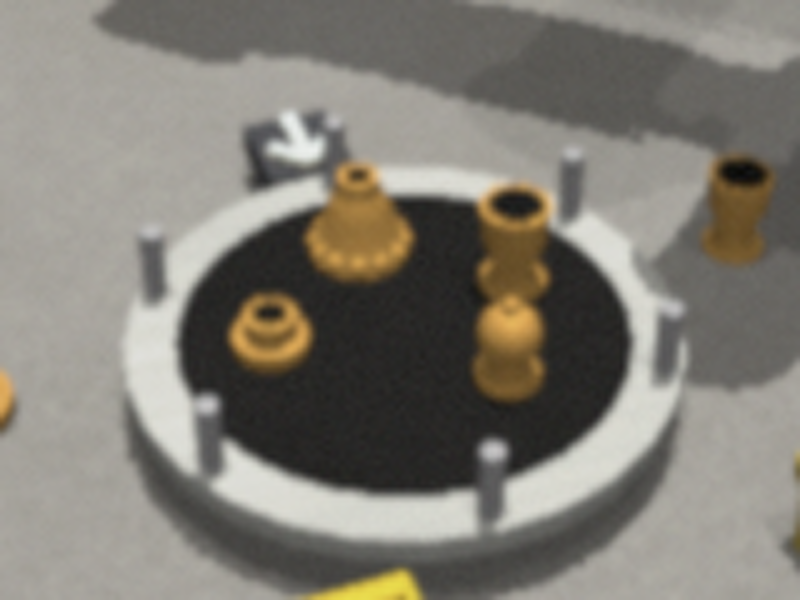

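The crop shows nothing moved during the retreat. The bell's neck is still at (357,176), all castings are upright, and the spare vase is still at (738,210); its picture difference comes from shadow. I'm handing in.

```bash
python3 -c "
from h import *
print(hand_in())"
```

```text
the job is handed in; nothing more can be done
None
```

I turned the table about 148° counter-clockwise by pushing one rim post with the shut fingers, backed off, lifted clear and handed the job in at about 9 s.

- **Bell:** it is at 179.0° by its neck and 177.6° by its foot. The arrow reads 177.6° to 178.8°, so the bell is about 1 to 2 mm sideways of the line and 67 to 69 mm from the axis. The pedestal's corners put the front nearer 179–180°, which would make it about 2 mm, still well inside the 12 mm limit.
- **After the retreat:** the last picture showed the table where I left it, all four castings upright, and the arm clear of everything.
- **Other bench items:** five of the six matched the first picture. The spare vase's area differed, which I put down to the arm's shadow because the vase was at the same pixels.
- **What went wrong on the way:** near the end of the third push the finger slipped towards the outside of the post, with 12.8 N at the wrist. I backed off, moved in 1 cm and finished the push normally.

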